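# Two chilling balls into the tumbler

## Robot

A 6-joint arm with a two-finger parallel gripper is mounted at the origin on a cart in front of the work surface, level with it; the furniture and walls round the work are solid. World frame = base frame: x ahead of the robot, y to its left, z up, the work surface at z = 0. Lengths are in m, angles in rad, forces in N, time in s.
With the tool pointing down it reaches from about 0.25 to 0.725 m from the base axis. Payload 4 kg.
Tool frame: the origin (TCP) lies on the front face of the gripper's body, between the roots of the fingers; the fingertips stand 73 mm ahead of it and the grasp point (between the pads) lies 54 mm ahead of it; z points along the fingers, y is the line along which they close (so a half turn about z gives the same grasp; the last joint's range is limited). The gripper opens to 85 mm and grips with 20 to 120 N. Pads are 22 mm wide; open, the fingers measure 114 mm over their backs; the gripper's body (76 mm by 85 mm) begins 54 mm behind the grasp point. The pads swing forward as they close: fully open they stand 13 mm farther back than shut.
Start: joints at [-1.246, 0.241, 0.005, 1.335, 0, 1.571], TCP at [0.16, -0.474, 0.304] pointing down, gripper open.
Joint ranges: [-2.72, 2.72], [-1.05, 1.87], [-1.09, 1.28], [-1.99, 2.15], [-1.42, 1.44], [-3.14, 3.14]. Speed limits (rad/s): [2.79, 2.79, 3.14, 3.14, 3.14, 3.14].

## Interface

Orientations are given as a unit quaternion [x, y, z, w].
In Python, from workcell import bot gives the robot as it stands. The module is installed in compiled form; this text tells all that it offers.
- The arm moves only by the tool step_arm, never from a script. Its argument "rows" is a list of rows, each a list of 2 entries, a list of its own where there are three numbers: the shift along the tool's x, y, z in mm, then the turn about the tool's z in degrees. A call has 1 to 12 rows; each row is the pose to reach, as a shift and turn from the pose commanded when the call began, along the tool's axes at that moment; what a row does not reach only later rows make up. A row lasts 1/8 s, in which the tool goes at most 62.5 mm and 10.7 degrees, less where a joint would pass 70% of its speed; a pose out of reach is approached as far as the arm can. A call with a gripper value outside its range is refused whole. "claw" is the gripper's target within -1 to 1 (shut at 1, half-way at 0, fully open at -1), set as the call begins (left out, the last holds). The fingers move at their own pace and stop on an object; the grip force is fixed at half the most. Time passes only in rows, so rows that repeat a pose let the fingers close. It gives the time, the measured TCP pose, the force, the opening and the grip force at its end, in the units of the state.
- bot.get_obs(): the state, without advancing time (a new reading comes with each control period).
- bot.camera(name): name is "side" or "top"; returns (picture, depth): 480x640x3 uint8, red, green, blue; 480x640 float32, m along the optical axis (not along the pixel's ray), 0 where there is no reading.
- bot.camera_params(name): a dict with "fx", "fy", "cx", "cy" (pixels), "pose" (4x4, takes a point from camera to world coordinates). Camera axes: x right, y up, looking along -z (the intrinsics and any distortion apply to the point x, -y, -z); pixel columns grow to the right and rows downward; lengths in m; the calibration is good to about 2 mm. A picture is of the moment at which its call begins. camera_params takes no time and is no camera call.
- bot.job_done(): hands the job in; it is judged then, once.
Trained networks look in the newest picture that a camera, given by its name, has taken for a name from the list of things; names that differ only in an ending like _2 or _b are one class to them, and where a whole thing is asked for, a point or a joint stands for the part that bears it (a point fixed in the world has none). Each returns a list of dicts, best first, with "score" (0 to 1); they miss things now and then, are a little off and sometimes report something else, mostly with a low value. They report only what shows in the picture. A call takes as long as a camera call. They do not tell look-alikes from the thing itself.
- bot.trace(target, camera): "pixels" (480x640 bool, what is visible of it) and "uv" ([column, row] in pixels, amid what is visible of it).
The state is a dict: "clock": time; "joint_pos": joint angles; "joint_vel": joint speeds; "tau": joint torques, N m; "eef_pos": TCP position; "tool_rot": TCP orientation; "ft_force": force on the tool from outside, world axes, zero at the start; "ft_torque": the same for the moment, N m; "grip_width": finger opening in m; "grasp_force": force on a finger pad.
Only numpy, scipy, OpenCV 4.12 (cv2) and the standard library are available. Lean on these libraries where they do the work, as an engineer would, in place of code of your own. Each camera call takes 0.05 s, during which the arm holds its last target. There are 200 camera calls.

## Task

Pick up the small white pouring cup that holds three steel chilling balls and tip it slowly over the widest, low drinking glass until exactly two balls have dropped into that glass, feeling the cup get lighter as each one goes. Keep the third ball in the cup, leave the glass standing where it is, and set the cup down again upright on the worktop.

Things in the scene. Friction and masses are not known exactly. Their poses are not given: they have to be found in the camera images.
- cup_centre (a point): Centre of the loose white ceramic pouring cup, a narrow open jug 89 mm long (x), 43 mm wide (y), 80 mm tall (z up; point 40 mm above the worktop when it stands), about 0.31 kg empty. Spout towards its -x. Its long side walls are flat, upright and parallel, 21.5 mm either side of this point: grip across them (along y) from above, near this point.
- cup_lip (a point): Middle of the lip of the cup's spout, 45 mm along -x and 8.5 mm above cup_centre; same axes. Inside, a channel one ball wide falls from the lip, ever steeper, to a well at the back; the balls lie in it in a row. Tipped spout-down slowly, the cup lets them over the lip one by one: at about 20 degrees of tilt, about 40, and beyond 60.
- wide_glass: The target: a loose plain clear drinking glass, widest and lowest of those on the worktop: 94 mm across the mouth (about 75 mm clear inside), 90 mm tall, 0.17 kg. Origin at the centre of its underside, z up. The other glasses on the worktop are narrower (70 mm) or much taller (150 mm) and stay empty.
- ball1_center (a point): One of three alike bright steel chilling balls, 30 mm in diameter, solid, about 110 g (1.08 N) (true mass within 15 per cent); this point is its centre. At the start it lies deepest in the cup's well.
- ball2_center (a point): One of three alike bright steel chilling balls, 30 mm in diameter, solid, about 110 g (1.08 N) (true mass within 15 per cent); this point is its centre. At the start it is the middle one in the cup.
- ball3_center (a point): One of three alike bright steel chilling balls, 30 mm in diameter, solid, about 110 g (1.08 N) (true mass within 15 per cent); this point is its centre. At the start it is the one nearest the cup's lip.
Mind the look-alikes: they are no part of the job. Leave any purple look-alike of the part that bears ball3_center alone.

How it is judged:
On the way:
1. with the cup held up at the glass, exactly two balls are in the glass and one is still in the cup (((distance between ball1_center and cup_centre below 0.04 m and (horizontal distance between ball2_center and wide_glass below 0.045 m and z of ball2_center in the frame of wide_glass between 0.005 and 0.09 m) and (horizontal distance between ball3_center and wide_glass below 0.045 m and z of ball3_center in the frame of wide_glass between 0.005 and 0.09 m)) or (distance between ball2_center and cup_centre below 0.04 m and (horizontal distance between ball1_center and wide_glass below 0.045 m and z of ball1_center in the frame of wide_glass between 0.005 and 0.09 m) and (horizontal distance between ball3_center and wide_glass below 0.045 m and z of ball3_center in the frame of wide_glass between 0.005 and 0.09 m)) or (distance between ball3_center and cup_centre below 0.04 m and (horizontal distance between ball1_center and wide_glass below 0.045 m and z of ball1_center in the frame of wide_glass between 0.005 and 0.09 m) and (horizontal distance between ball2_center and wide_glass below 0.045 m and z of ball2_center in the frame of wide_glass between 0.005 and 0.09 m))) and height (world z) of cup_centre above 0.08 m and horizontal distance between cup_centre and wide_glass below 0.15 m), for 0.05 s.
At the end, for the whole second after the job is handed in: Exactly two of the three balls lie in the wide glass and the third lies in the cup; the cup stands released, at rest and upright (within 10 degrees) on the worktop, anywhere; the wide glass stands upright (within 10 degrees) within 40 mm of where it stood (((distance between ball1_center and cup_centre below 0.04 m and (horizontal distance between ball2_center and wide_glass below 0.045 m and z of ball2_center in the frame of wide_glass between 0.005 and 0.09 m) and (horizontal distance between ball3_center and wide_glass below 0.045 m and z of ball3_center in the frame of wide_glass between 0.005 and 0.09 m)) or (distance between ball2_center and cup_centre below 0.04 m and (horizontal distance between ball1_center and wide_glass below 0.045 m and z of ball1_center in the frame of wide_glass between 0.005 and 0.09 m) and (horizontal distance between ball3_center and wide_glass below 0.045 m and z of ball3_center in the frame of wide_glass between 0.005 and 0.09 m)) or (distance between ball3_center and cup_centre below 0.04 m and (horizontal distance between ball1_center and wide_glass below 0.045 m and z of ball1_center in the frame of wide_glass between 0.005 and 0.09 m) and (horizontal distance between ball2_center and wide_glass below 0.045 m and z of ball2_center in the frame of wide_glass between 0.005 and 0.09 m))) and angle between each of cup_centre, wide_glass's own z axis and vertical below 0.17 rad and height (world z) of cup_centre between 0.032 and 0.05 m and linear speed of cup below 0.02 m/s and distance of wide_glass from where it was at the start of the episode below 0.04 m); the robot touches nothing.
It also fails if it takes over 61 s, if anything falls off the work surface, if the arm or the gripper's body presses on something with over 40 N, if the wrist force passes 120 N, or if a joint passes its speed limit or range.

## Working session

There is one attempt and no reset: what is moved stays moved. The work goes in short steps, Python scripts to look and compute and a tool call to move; the robot and the scene stay as the last step left them, time stands still between calls to the robot, and variables do not carry over. Pictures are saved under pics/ and viewed, at most 10 in all, crops included, and the job is handed in when it is done.

Besides the shell and the picture viewer there is one more tool, called after "Request:" in YAML: its name, and indented under it one key for each argument. step_arm: Moves the arm, as the interface text tells. Its arguments: {"type":"object","properties":{"rows":{"type":"array"},"claw":{"type":"number"}},"required":["rows"]}

```bash
mkdir -p pics
cat > h.py <<'E'
import numpy as np,cv2
from workcell import bot
from scipy.spatial.transform import Rotation as R
def cloud(cam,d):
    p=bot.camera_params(cam); v,u=np.mgrid[0:480,0:640]
    P=np.stack([(u-p["cx"])/p["fx"]*d,-(v-p["cy"])/p["fy"]*d,-d],-1)
    T=np.array(p["pose"]); return P@T[:3,:3].T+T[:3,3]
E
python3 - <<'E'
from h import *
o=bot.get_obs(); print(o)
for c in("top","side"):
    im,d=bot.camera(c); cv2.imwrite(f"pics/{c}0.png",im[...,::-1]); p=bot.camera_params(c);print(c,p)
    C=cloud(c,d); np.save(f"{c}_C.npy",C)
    for t in("cup_centre","wide_glass","ball3_center"):
        for r in bot.trace(t,c):
            m=r["pixels"]&(d>0); q=C[m]
            print(c,t,round(r["score"],2),np.round(r["uv"]),m.sum(),np.round(np.percentile(q,[2,50,98],axis=0),3).tolist() if m.sum() else "")
E
```

```text
{'clock': 0.0, 'joint_pos': array([-1.24603354e+00,  2.41417840e-01,  3.70453373e-03,  1.33521541e+00,
       -1.37941369e-06,  1.57080023e+00]), 'joint_vel': array([-5.88094658e-04,  8.67305707e-04, -7.92525488e-05, -5.51203827e-04,
        5.72862169e-05,  9.76889780e-04]), 'tau': array([-9.37848636e-04, -3.72319436e+01,  2.52407527e+01,  1.68073748e-02,
       -1.21535618e-04,  2.76103620e-06]), 'eef_pos': array([ 0.1593842 , -0.47339556,  0.30300287]), 'tool_rot': array([ 9.86844839e-01,  1.61666713e-01, -1.73053193e-04, -1.05205817e-03]), 'ft_force': array([0.50593779, 0.5452961 , 0.58869674]), 'ft_torque': array([-0.00236277,  0.00872097, -0.02258753]), 'grasp_force': 0.0, 'grip_width': 0.08537454641401257}
top {'fx': 467.9623926056183, 'fy': 467.9623926056183, 'cx': 327.27433279070135, 'cy': 233.59725933585509, 'pose': array([[ 0.00741496,  0.99660895, -0.08194888,  0.43689915],
       [-0.99980564,  0.00589169, -0.01881424, -0.2971453 ],
       [-0.01826762,  0.08207246,  0.99645893,  0.92113544],
       [ 0.        ,  0.        ,  0.        ,  1.        ]])}
top cup_centre 0
[... 625 characters left out ...]
661, 'pose': array([[-0.97054511,  0.16364504, -0.176812  ,  0.33872265],
       [-0.24079297, -0.63512093,  0.73392108,  0.36712495],
       [ 0.00780554,  0.75487861,  0.65581809,  0.65854481],
       [ 0.        ,  0.        ,  0.        ,  1.        ]])}
side cup_centre 0.87 [235. 348.] 4086 [[0.497, -0.139, 0.003], [0.547, -0.1, 0.057], [0.586, -0.087, 0.083]]
side wide_glass 0.93 [318. 216.] 3541 [[0.48, -0.447, 0.005], [0.521, -0.386, 0.059], [0.563, -0.358, 0.089]]
side ball3_center 0.78 [304. 273.] 294 [[0.501, -0.304, 0.006], [0.513, -0.29, 0.022], [0.527, -0.284, 0.029]]
side ball3_center 0.48 [260. 344.] 271 [[0.507, -0.121, 0.057], [0.516, -0.109, 0.068], [0.531, -0.101, 0.072]]
```

Run:
```python
import cv2
t=cv2.imread("pics/top0.png");s=cv2.imread("pics/side0.png")
cv2.imwrite("pics/a.png",cv2.resize(t,(800,600)))
cv2.imwrite("pics/b.png",cv2.resize(s,(800,600)))
```

```text
(no output)
```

View pics/a.png

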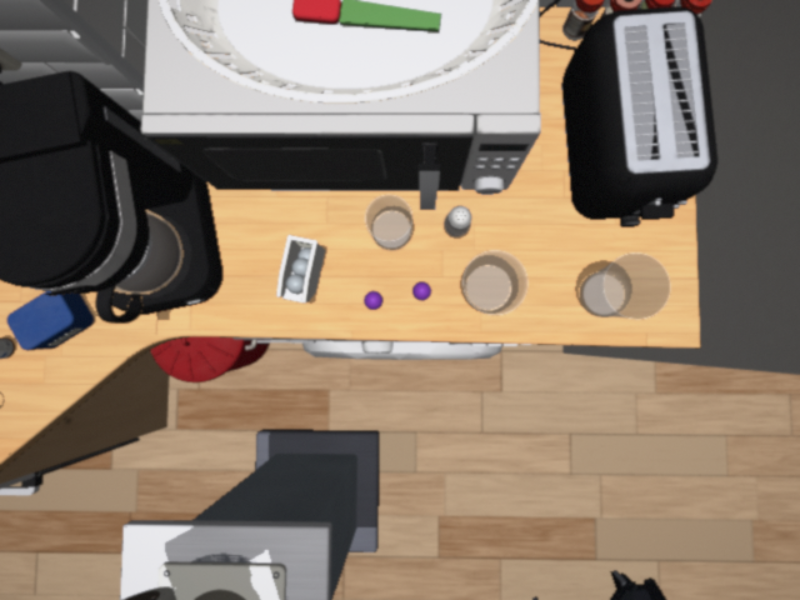

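View pics/b.png

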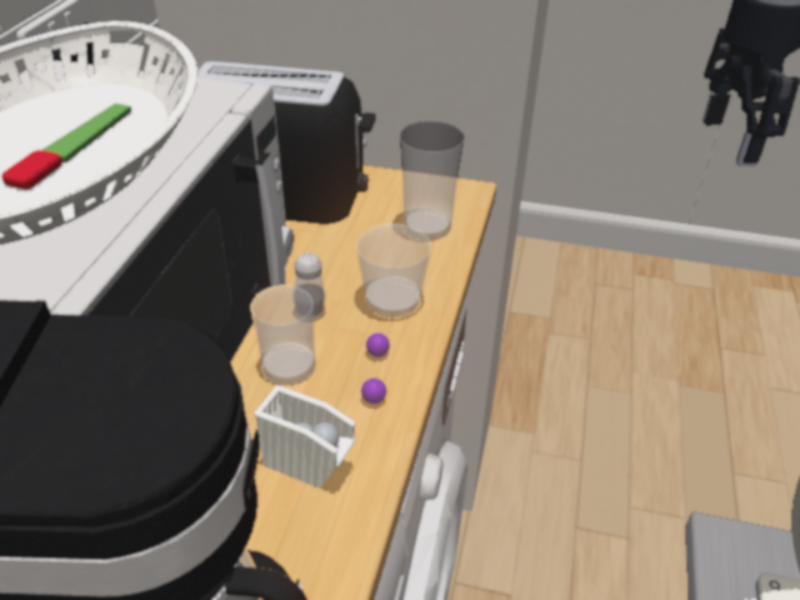

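Request:
step_arm:
  rows:
    - [[0,0,-60],0]
    - [[0,0,-120],0]
    - [[0,0,-180],0]
    - [[0,0,-240],0]
    - [[0,0,-300],0]
    - [[0,0,-360],0]
    - [[0,0,-420],0]
    - [[0,0,-420],0]
  claw: -1

```text
clock: 1.4
eef_pos: [0.1488, -0.442, 0.6218]
tool_rot: [0.986, 0.162, 0.005, 0.028]
ft_force: [-0.6, 0.4, 0.7]
grip_width: 0.0853
grasp_force: 0.0
```

Run:
```python
from h import *
o=bot.get_obs(); print(o["clock"],o["joint_pos"],o["eef_pos"]);print(R.from_quat(o["tool_rot"]).as_matrix())
```

```text
1.4 [-1.24599225e+00  2.81932524e-01  9.18369222e-01  2.14954512e+00
 -6.00855937e-06  1.57079999e+00] [ 0.14884521 -0.44203619  0.62183315]
[[ 9.47714546e-01  3.18588784e-01  1.83936408e-02]
 [ 3.19119319e-01 -9.46137930e-01 -5.46431928e-02]
 [-5.78718863e-06  5.76559148e-02 -9.98336514e-01]]
```

Request:
step_arm:
  rows:
    - [[0,0,60],0]
    - [[0,0,100],0]
    - [[0,0,100],0]
    - [[0,0,100],0]

```text
clock: 1.9
eef_pos: [0.1513, -0.4494, 0.5242]
tool_rot: [0.986, 0.162, 0.005, 0.031]
ft_force: [-0.8, 0.4, 0.4]
grip_width: 0.0854
grasp_force: 0.0
```

Run:
```python
from h import *
o=bot.get_obs(); print(o["clock"],o["joint_pos"],o["eef_pos"]);print(R.from_quat(o["tool_rot"]).as_matrix())
```

```text
1.9 [-1.24601441e+00  1.70734427e-01  4.86042252e-01  1.82357078e+00
 -9.81035138e-06  1.57080499e+00] [ 0.1513195  -0.44941988  0.52415956]
[[ 9.47723295e-01  3.18470192e-01  1.99322308e-02]
 [ 3.19093336e-01 -9.45870715e-01 -5.92286619e-02]
 [-9.24993533e-06  6.24926246e-02 -9.98045426e-01]]
```

Run:
```python
from h import *
C=np.load("top_C.npy"); S=np.load("side_C.npy")
P=C.reshape(-1,3)
def rng(m): return np.round(np.percentile(P[m],[1,50,99],axis=0),3).tolist()
ok=np.isfinite(P).all(1)
# cup rim
for nm,Q in(("top",P),("side",S.reshape(-1,3))):
  m=(abs(Q[:,0]-.54)<.07)&(abs(Q[:,1]+.115)<.06)&(Q[:,2]>.045)&(Q[:,2]<.1)
  r=cv2.minAreaRect(Q[m][:,:2].astype(np.float32)*1000); print(nm,"cup",m.sum(),r)
  q=Q[m][:,:2]; 
  m=m&(Q[:,2]>.07); print(cv2.minAreaRect(Q[m][:,:2].astype(np.float32)*1000))
  m=(abs(Q[:,0]-.52)<.08)&(abs(Q[:,1]+.4)<.08)&(Q[:,2]>.08)&(Q[:,2]<.097)
  if m.sum()>10:
    q=Q[m][:,:2]; A=np.c_[2*q,np.ones(len(q))]; s=np.linalg.lstsq(A,(q**2).sum(1),rcond=None)[0]; print("glass",m.sum(),s[:2],np.sqrt(s[2]+s[:2]@s[:2]))
# height map, max z per 3cm cell
H={}
for x,y,z in np.r_[P[ok],S.reshape(-1,3)]:
  if .4<x<.8 and -.9<y<.15 and z>-.05: 
    k=(int((x-.4)//.025),int((.15-y)//.03)); H.setdefault(k,[]).append(z)
print("y:",[round(.135-.03*j,2) for j in range(35)])
for i in range(15,-1,-1): print(f"{.4125+.025*i:.3f}"," ".join(f"{int(np.percentile(H[i,j],95)*100):3d}" if (i,j) in H and len(H[i,j])>3 else "  ." for j in range(35)))
```

```text
top cup 1177 ((540.4146728515625, -116.4690933227539), (45.036293029785156, 92.12874603271484), 78.55936431884766)
((540.583740234375, -116.5033187866211), (45.036293029785156, 91.78365325927734), 78.55936431884766)
glass 374 [ 0.52040177 -0.40349008] 0.04500282353420519
side cup 3203 ((541.451416015625, -114.61109924316406), (45.8524169921875, 92.65338897705078), 78.2060546875)
((541.7587280273438, -114.65634155273438), (45.825950622558594, 91.96988677978516), 78.11316680908203)
glass 675 [ 0.52131878 -0.40233082] 0.04533660966649957
y: [0.14, 0.11, 0.08, 0.05, 0.02, -0.01, -0.04, -0.07, -0.1, -0.14, -0.16, -0.19, -0.22, -0.26, -0.28, -0.31, -0.34, -0.38, -0.41, -0.43, -0.46, -0.49, -0.52, -0.55, -0.58, -0.61, -0.65, -0.67, -0.7, -0.73, -0.76, -0.79, -0.82, -0.85, -0.89]
0.787  34  34  34   .  27  32  31  28  27  27  27  28  28  28  28  28  27  29  32  27   .   0  17  18  18  18  18  18   .  25   .   .   .   .   .
0.762   .   .   .   .  27  32  32  29  27  27  27  27  27  27  27  27  28  32  32  27   .   0  17  18  18  18  18  18   .  25   .   .   .   .   .
0.738   .   .   .   .  27
[... 1318 characters left out ...]
   0   7   7   7   0   0   2   0   2   2   8   7   1   8   8   0  14  12   0  14   .   0   0  26   .   .   .   .   .
0.487  32  33  32   4   0   0   0   0   4   7   0   0   2   0   0   0   0   8   8   8   0   0   7  14   9  14   0   0   0  26   .   .   .   .   .
0.462  17  17   0   0   0   0   0   0   0   0   0   0   0   0   0   0   0   0   0   0   0   0   0  14  14   0   0   0   0  26   .   .   .   .   .
0.438   0   0   0   0   0   0   0   0   0   0   0   0   0   0  92   0   0   0   0   0   0   0   0   0   0   0   0   0   0  26   .   .   .   .   .
0.412   0   .   .   .   .   .   .   .   .   .   .   .   .   .   .   .   .   .   .   .   .   .   .   .   .   .   .   .   .  26  26  25  24  24  23
```

```bash
cat >> h.py <<'E'
def st():
    o=bot.get_obs(); M=R.from_quat(o["tool_rot"]).as_matrix(); return o,M,o["eef_pos"]+.054*M[:,2]
def go(G,yaw=None):
    """shift (mm) for grasp point G, turn (deg) so tool y has azimuth yaw"""
    o,M,g=st(); s=M.T@(np.array(G)-g)*1000
    t=None
    if yaw is not None:
        f=lambda t:(M@R.from_euler('z',t,degrees=True).as_matrix())[:,1]
        ts=np.arange(-200,200,.1); az=np.array([np.degrees(np.arctan2(*f(t)[1::-1])) for t in ts])
        t=ts[np.abs((az-yaw+180)%360-180)<.06]
    z=M[:,2]
    print("t",round(o["clock"],2),"q",np.round(o["joint_pos"],3),"g",np.round(g,4),"tilt",np.round([np.degrees(np.arccos(-z[2])),np.degrees(np.arctan2(z[1],z[0])),np.degrees(np.arctan2(M[1,1],M[0,1]))],1),"F",np.round(o["ft_force"],2),"w",o["grip_width"])
    print(" shift",np.round(s,1),"turn",t)
E
python3 -c "
from h import *
go([.5405,-.1155,.20],78.4); go([.5405,-.1155,.046])"
```

```text
t 1.9 q [-1.246  0.171  0.486  1.824 -0.     1.571] g [ 0.1524 -0.4526  0.4703] tilt [  3.6 -71.4 -71.4] F [-0.77  0.36  0.45] w 0.08537272875182232
 shift [ 475.4 -212.2  257.5] turn [-149.9 -149.8]
t 1.9 q [-1.246  0.171  0.486  1.824 -0.     1.571] g [ 0.1524 -0.4526  0.4703] tilt [  3.6 -71.4 -71.4] F [-0.77  0.36  0.45] w 0.08537272875182232
 shift [ 475.4 -221.8  411.2] turn None
```

Request:
step_arm:
  rows:
    - [[40,-18,20],-10.5]
    - [[80,-36,42],-21]
    - [[120,-53,64],-31.5]
    - [[160,-71,86],-42]
    - [[200,-89,108],-52.5]
    - [[240,-107,130],-63]
    - [[280,-125,152],-73.5]
    - [[320,-143,174],-84]
    - [[360,-161,195],-94.5]
    - [[400,-179,216],-105]
    - [[440,-197,238],-115.5]
    - [[475,-212,257],-126]

```text
clock: 3.4
eef_pos: [0.5436, -0.1115, 0.2559]
tool_rot: [0.301, 0.953, -0.024, 0.022]
ft_force: [-0.2, -1.6, 0.8]
grip_width: 0.0852
grasp_force: 0.0
```

```bash
python3 -c "
from h import *
go([.5405,-.1155,.10],78.4); go([.5405,-.1155,.046])"
```

```text
t 3.4 q [-0.18   0.349  0.027  1.211 -0.053  0.43 ] g [ 0.545  -0.1146  0.202 ] tilt [  3.7 -65.5  54.9] F [-0.16 -1.58  0.83] w 0.08519174559073855
 shift [  8.9   0.  101.8] turn [-23.5]
t 3.4 q [-0.18   0.349  0.027  1.211 -0.053  0.43 ] g [ 0.545  -0.1146  0.202 ] tilt [  3.7 -65.5  54.9] F [-0.16 -1.58  0.83] w 0.08519174559073855
 shift [ 11.9   1.8 155.6] turn None
```

Request:
step_arm:
  rows:
    - [[8,0,20],-10]
    - [[9,0,50],-20]
    - [[10,1,85],-23.5]
    - [[11,1,105],-23.5]
    - [[11,1,105],-23.5]

```text
clock: 4.03
eef_pos: [0.5351, -0.1114, 0.1487]
tool_rot: [0.104, 0.994, -0.028, 0.014]
ft_force: [0.1, 0.3, 1.2]
grip_width: 0.0855
grasp_force: 0.0
```

```bash
python3 -c "
from h import *
go([.5405,-.1155,.048],78.4)
im,d=bot.camera('side'); cv2.imwrite('pics/c.png',im[200:440,100:420,::-1])"
```

```text
t 4.03 q [-0.183  0.428 -0.155  0.956 -0.053  0.024] g [ 0.5363 -0.1145  0.0948] tilt [  3.5 -69.5  78.1] F [0.11 0.29 1.22] w 0.08548723639344125
 shift [-2.8  2.3 46.8] turn [-0.4 -0.3]
```

View pics/c.png

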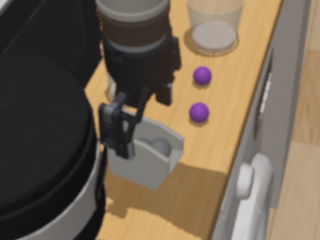

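The gripper stands over the cup, around (150,150) in the crop, with its fingers on either side. I'll lower it and close.

Request:
step_arm:
  rows:
    - [[-3,2,24],0]
    - [[-3,2,47],0]
    - [[-3,2,47],0]

```text
clock: 4.45
eef_pos: [0.538, -0.1125, 0.1015]
tool_rot: [0.104, 0.994, -0.027, 0.013]
ft_force: [-0.3, -0.4, -0.2]
grip_width: 0.0857
grasp_force: 0.0
```

Request:
step_arm:
  rows:
    - [[0,0,0],0]
    - [[0,0,0],0]
    - [[0,0,0],0]
    - [[0,0,0],0]
    - [[0,0,0],0]
    - [[0,0,0],0]
  claw: 1

```text
clock: 5.2
eef_pos: [0.5379, -0.1125, 0.1028]
tool_rot: [0.104, 0.994, -0.028, 0.014]
ft_force: [-1.9, 0.4, 6.7]
grip_width: 0.0427
grasp_force: 60.9
```

Request:
step_arm:
  rows:
    - [[0,0,-10],0]
    - [[0,0,-25],0]
    - [[0,0,-40],0]
    - [[0,0,-50],0]
    - [[0,0,-50],0]

```text
clock: 5.82
eef_pos: [0.5366, -0.1095, 0.1519]
tool_rot: [0.104, 0.994, -0.028, 0.014]
ft_force: [-0.1, -1.0, -6.0]
grip_width: 0.0424
grasp_force: 61.5
```

```bash
python3 -c "
from h import *
go([.530,-.115,.10],-108)"
```

```text
t 5.83 q [-0.179  0.427 -0.148  0.964 -0.053  0.028] g [ 0.5378 -0.1126  0.098 ] tilt [  3.5 -69.3  78.1] F [-0.09 -1.05 -5.99] w 0.042359912650697246
 shift [ 7.1 -4.1 -2. ] turn [-174.  -173.9  186.   186.1]
```

Request:
step_arm:
  rows:
    - [[0,0,0],-6]
    - [[1,0,0],-15]
    - [[2,-1,0],-25]
    - [[3,-1,0],-35]
    - [[3,-1,0],-45]
    - [[4,-2,0],-55]
    - [[4,-2,0],-65]
    - [[5,-2,0],-75]
    - [[6,-3,0],-85]
    - [[6,-3,0],-95]
    - [[7,-4,0],-105]
    - [[7,-4,0],-115]

```text
clock: 7.32
eef_pos: [0.5276, -0.1118, 0.1499]
tool_rot: [0.785, -0.619, 0.025, 0.017]
ft_force: [0.3, 0.2, -5.8]
grip_width: 0.0425
grasp_force: 61.3
```

Request:
step_arm:
  rows:
    - [[0,0,0],-10]
    - [[0,0,0],-20]
    - [[0,0,0],-30]
    - [[0,0,0],-40]
    - [[0,0,0],-50]
    - [[0,0,15],-56]
    - [[0,0,30],-59]
    - [[0,0,42],-59]
    - [[0,0,42],-59]

```text
clock: 8.45
eef_pos: [0.5283, -0.1142, 0.1075]
tool_rot: [0.987, -0.156, 0.013, 0.027]
ft_force: [-0.2, 0.4, -6.8]
grip_width: 0.0422
grasp_force: 61.3
```

```bash
python3 -c "
from h import *
go([.530,-.115,.048],-108)"
```

```text
t 8.45 q [-0.19   0.469 -0.216  0.859 -0.053 -3.02 ] g [ 0.5292 -0.1173  0.0536] tilt [   3.4  -73.4 -108. ] F [-0.2   0.35 -6.79] w 0.04222382060806366
 shift [-0.1 -2.7  5.5] turn [-1.13686838e-11]
```

Request:
step_arm:
  rows:
    - [[0,0,1],0]
    - [[0,0,3],0]
    - [[0,0,3],0]

```text
clock: 8.82
eef_pos: [0.5296, -0.1145, 0.1064]
tool_rot: [0.987, -0.156, 0.015, 0.027]
ft_force: [-0.6, -0.2, -4.1]
grip_width: 0.0421
grasp_force: 61.4
```

Request:
step_arm:
  rows:
    - [[0,0,0],0]
    - [[0,0,0],0]
    - [[0,0,0],0]
    - [[0,0,0],0]
    - [[0,0,-20],0]
    - [[0,0,-60],0]
    - [[0,0,-110],0]
    - [[0,0,-150],0]
    - [[0,0,-150],0]
  claw: -1

```text
clock: 9.95
eef_pos: [0.5282, -0.1061, 0.2596]
tool_rot: [0.987, -0.155, 0.018, 0.027]
ft_force: [0.4, -0.6, 0.1]
grip_width: 0.0857
grasp_force: 0.0
```

Run:
```python
from h import *
go([.530,-.115,.048],-108)
for c in("top","side"):
    im,d=bot.camera(c); cv2.imwrite(f"pics/d{c}.png",im[180:420,120:440,::-1])
    Q=cloud(c,d)[d>0]
    m=(abs(Q[:,0]-.53)<.07)&(abs(Q[:,1]+.115)<.06)&(Q[:,2]>.07)&(Q[:,2]<.09)
    print(c,m.sum(),cv2.minAreaRect(Q[m][:,:2].astype(np.float32)*1000))
```

```text
t 9.95 q [-0.175  0.315 -0.012  1.206 -0.053 -3.006] g [ 0.5297 -0.1093  0.2057] tilt [   3.7  -64.8 -107.9] F [ 0.41 -0.65  0.06] w 0.08565857201334366
 shift [ -4.9  -2.1 157.7] turn [-1.13686838e-11  1.00000000e-01]
top 305 ((531.3807983398438, -119.02117919921875), (44.662322998046875, 90.43215942382812), 74.63045501708984)
side 1217 ((531.6932373046875, -117.33533477783203), (46.24517822265625, 90.87432098388672), 74.287353515625)
```

View pics/dside.png

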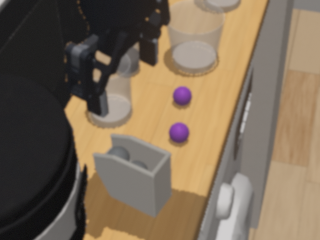

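Request:
step_arm:
  rows:
    - [[0,0,-60],0]
    - [[0,0,-120],0]
    - [[0,0,-180],0]
    - [[0,0,-240],0]
    - [[0,0,-300],0]
    - [[0,0,-360],0]
    - [[0,0,-420],0]
    - [[0,0,-480],0]

```text
clock: 11.05
eef_pos: [0.486, -0.0783, 0.6232]
tool_rot: [0.987, -0.155, 0.042, 0.027]
ft_force: [-0.5, 0.2, 0.1]
grip_width: 0.0855
grasp_force: 0.0
```

```bash
python3 -c "
from h import *
go([.530,-.115,.048],-108)"
```

```text
t 11.05 q [-0.134  0.331  0.993  2.149 -0.055 -2.967] g [ 0.4901 -0.0818  0.5695] tilt [   5.7  -41.1 -107.9] F [-0.49  0.21  0.08] w 0.08552453790834634
 shift [ -0.   -1.4 524. ] turn [0.1]
```

Request:
step_arm:
  rows:
    - [[0,0,-60],0]
    - [[0,0,-120],0]
    - [[0,0,-180],0]
    - [[0,0,-240],0]

```text
clock: 11.55
eef_pos: [0.4357, -0.0672, 0.6585]
tool_rot: [0.985, -0.153, 0.072, 0.026]
ft_force: [-0.2, -0.3, 0.7]
grip_width: 0.0857
grasp_force: 0.0
```

```bash
python3 -c "
from h import *
go([.530,-.115,.048],-108)"
```

```text
t 11.55 q [-0.123  0.214  0.934  2.149 -0.057 -2.96 ] g [ 0.4429 -0.0712  0.6052] tilt [   8.8  -28.9 -107.8] F [-0.2  -0.3   0.74] w 0.08565465019003467
 shift [ 11.5  -1.6 565.5] turn [0.2]
```

Request:
step_arm:
  rows:
    - [[30,0,-55],0]
    - [[60,0,-110],0]
    - [[90,0,-165],0]
    - [[120,0,-220],0]
    - [[150,0,-275],0]
    - [[180,0,-330],0]

```text
clock: 12.3
eef_pos: [0.4529, -0.0826, 0.6765]
tool_rot: [0.983, -0.152, 0.103, 0.027]
ft_force: [-0.2, -0.4, 0.4]
grip_width: 0.0853
grasp_force: 0.0
```

```bash
python3 -c "
from h import *
go([.530,-.115,.048],-106)"
```

```text
t 12.3 q [-0.153  0.247  1.033  2.149 -0.054 -2.993] g [ 0.4635 -0.0871  0.6237] tilt [  12.3  -23.4 -107.7] F [-0.24 -0.41  0.36] w 0.08528880910075719
 shift [-51.3  -6.1 577.9] turn [-1.8]
```

Request:
step_arm:
  rows:
    - [[60,0,0],0]
    - [[120,0,0],0]
    - [[180,0,0],0]
    - [[240,0,0],0]

```text
clock: 12.8
eef_pos: [0.5515, -0.1215, 0.6423]
tool_rot: [0.982, -0.152, 0.109, 0.028]
ft_force: [-0.2, 1.1, 0.9]
grip_width: 0.0852
grasp_force: 0.0
```

```bash
python3 -c "
from h import *
go([.530,-.115,.048],-106)"
```

```text
t 12.8 q [-0.198  0.473  1.274  2.15  -0.046 -3.037] g [ 0.5627 -0.1263  0.5896] tilt [  13.   -23.2 -107.8] F [-0.19  1.12  0.94] w 0.08519945636585965
 shift [-154.5  -12.6  520.1] turn [-1.8]
```

Request:
step_arm:
  rows:
    - [[10,0,-60],0]
    - [[20,0,-120],0]
    - [[30,0,-180],0]
    - [[40,0,-240],0]
    - [[50,0,-300],0]
    - [[60,0,-360],0]

```text
clock: 13.55
eef_pos: [0.5135, -0.1144, 0.6921]
tool_rot: [0.976, -0.15, 0.155, 0.03]
ft_force: [-0.4, -0.7, 0.3]
grip_width: 0.0857
grasp_force: 0.0
```

```bash
python3 -c "
from h import *
go([.530,-.115,.048],-106)"
```

```text
t 13.55 q [-0.199  0.382  1.274  2.149 -0.046 -3.042] g [ 0.5294 -0.1201  0.6408] tilt [  18.2  -19.9 -107.6] F [-0.42 -0.74  0.33] w 0.08571772872876804
 shift [-185.4  -12.8  563. ] turn [-1.7]
```

Request:
step_arm:
  rows:
    - [[10,0,-60],0]
    - [[20,0,-120],0]
    - [[30,0,-180],0]
    - [[40,0,-240],0]
    - [[50,0,-300],0]
    - [[60,0,-360],0]
    - [[70,0,-420],0]
    - [[80,0,-480],0]

```text
clock: 14.55
eef_pos: [0.469, -0.1082, 0.7397]
tool_rot: [0.968, -0.148, 0.201, 0.033]
ft_force: [-0.5, -0.3, -0.4]
grip_width: 0.0857
grasp_force: 0.0
```

```bash
python3 -c "
from h import *
go([.530,-.115,.16],-106);go([.5315,-.118,.056],-106)"
```

```text
t 14.55 q [-0.206  0.288  1.274  2.149 -0.044 -3.053] g [ 0.4895 -0.1148  0.6902] tilt [  23.5  -18.1 -107.4] F [-0.48 -0.25 -0.41] w 0.08568844411929356
 shift [-176.   -14.6  501.6] turn [-1.6]
t 14.55 q [-0.206  0.288  1.274  2.149 -0.044 -3.053] g [ 0.4895 -0.1148  0.6902] tilt [  23.5  -18.1 -107.4] F [-0.48 -0.25 -0.41] w 0.08568844411929356
 shift [-215.4  -12.7  597.9] turn [-1.6]
```

Request:
step_arm:
  rows:
    - [[10,0,-60],0]
    - [[20,0,-120],0]
    - [[30,0,-180],0]
    - [[40,0,-240],0]

```text
clock: 15.05
eef_pos: [0.4268, -0.0997, 0.778]
tool_rot: [0.959, -0.146, 0.241, 0.036]
ft_force: [-0.5, 0.6, 0.4]
grip_width: 0.0851
grasp_force: 0.0
```

```bash
python3 -c "
from h import *
go([.530,-.117,.16],-105.8)"
```

```text
t 15.05 q [-0.207  0.205  1.274  2.149 -0.043 -3.058] g [ 0.4512 -0.1073  0.7305] tilt [  28.3  -17.1 -107.3] F [-0.47  0.57  0.43] w 0.08514716112600608
 shift [-201.3  -13.1  539.5] turn [-1.7 -1.6]
```

Request:
step_arm:
  rows:
    - [[-20,-1,50],-1.7]
    - [[-40,-3,105],-1.7]
    - [[-60,-4,160],-1.7]
    - [[-80,-5,215],-1.7]
    - [[-100,-6,270],-1.7]
    - [[-120,-8,325],-1.7]
    - [[-140,-9,380],-1.7]
    - [[-160,-10,435],-1.7]
    - [[-180,-12,485],-1.7]
    - [[-195,-13,525],-1.7]
    - [[-201,-13,539],-1.7]
    - [[-201,-13,539],-1.7]

```text
clock: 16.55
eef_pos: [0.5039, -0.1093, 0.2049]
tool_rot: [0.962, -0.131, 0.238, 0.039]
ft_force: [-0.5, 0.1, 0.4]
grip_width: 0.0855
grasp_force: 0.0
```

```bash
python3 -c "
from h import *
go([.5315,-.118,.056],-105.6)"
```

```text
t 16.55 q [-0.191  0.094 -0.564  0.428 -0.051 -3.073] g [ 0.5281 -0.1167  0.1571] tilt [  27.9  -17.2 -105.8] F [-0.49  0.08  0.37] w 0.08546098908052199
 shift [-44.   -1.   91.1] turn [-0.2]
```

Request:
step_arm:
  rows:
    - [[-15,0,30],0]
    - [[-29,-1,60],0]
    - [[-40,-1,83],0]
    - [[-44,-1,91],0]
    - [[-44,-1,91],0]

```text
clock: 17.18
eef_pos: [0.5099, -0.111, 0.1072]
tool_rot: [0.961, -0.131, 0.241, 0.039]
ft_force: [0.0, -0.1, 1.7]
grip_width: 0.0855
grasp_force: 0.0
```

```bash
python3 -c "
from h import *
go([.5315,-.118,.056],-105.6)
im,d=bot.camera('side'); cv2.imwrite('pics/e.png',im[180:420,120:440,::-1])"
```

```text
t 17.18 q [-0.192  0.274 -0.684  0.122 -0.05  -3.074] g [ 0.5343 -0.1186  0.0596] tilt [  28.2  -17.1 -105.8] F [ 0.02 -0.07  1.74] w 0.08547287959382376
 shift [-4.2  0.2  1.9] turn [-0.2]
```

View pics/e.png

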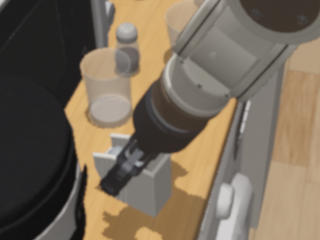

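The tilted gripper straddles the cup at about (135,165). I'll grip and lift.

Request:
step_arm:
  rows:
    - [[0,0,0],0]
    - [[0,0,0],0]
    - [[0,0,0],0]
    - [[0,0,0],0]
    - [[0,0,0],0]
    - [[0,0,0],0]
  claw: 1

```text
clock: 17.98
eef_pos: [0.5099, -0.1115, 0.108]
tool_rot: [0.961, -0.132, 0.242, 0.04]
ft_force: [-2.0, -1.8, 5.1]
grip_width: 0.0424
grasp_force: 59.9
```

Request:
step_arm:
  rows:
    - [[5,0,-9],0]
    - [[14,0,-26],0]
    - [[26,0,-48],0]
    - [[38,0,-72],0]
    - [[50,0,-95],0]
    - [[56,0,-105],0]
    - [[56,0,-105],0]

```text
clock: 18.85
eef_pos: [0.5094, -0.1093, 0.2259]
tool_rot: [0.961, -0.131, 0.241, 0.039]
ft_force: [-0.3, -0.6, -7.2]
grip_width: 0.0422
grasp_force: 62.6
```

```bash
cat > plan.py <<'E'
from h import *
# cup axes in tool frame at grasp: cup upright, spout az -15.6 => cup x az 164.4
GL=np.array([.5210,-.4029])
def setup():
    o,M,g=st(); yaw=np.radians(164.4)
    Cw=np.array([[np.cos(yaw),-np.sin(yaw),0],[np.sin(yaw),np.cos(yaw),0],[0,0,1.]])
    rel=M.T@Cw; off=M.T@(np.array([.5315,-.118,.04])-np.array(GG)) # cup centre minus grasp pt, tool frame
    np.savez("rel.npz",rel=rel,off=off,M0=M)
def cup(M,g):
    k=np.load("rel.npz"); C=M@k["rel"]; c=g+M@k["off"]; lip=c+C@[-.045,0,.0085]
    return C,c,lip
def tilt(C):
    d=-C[:,0]; return np.degrees(np.arcsin(-d[2])),np.degrees(np.arcsin(C[2,1])),np.degrees(np.arctan2(d[1],d[0]))
E
python3 - <<'E'
import plan; from plan import *
o,M,g=st(); print(o["clock"],g,o["ft_force"],o["grip_width"],o["joint_pos"])
plan.GG=[.5343,-.1186,.0596]; setup()
for psi in range(0,181,15):
    Mp=M@R.from_euler('z',psi,degrees=True).as_matrix(); C,c,lip=cup(Mp,np.zeros(3))
    print(psi,np.round(tilt(C),1),"cup",np.round(c*1000),"lip",np.round(lip*1000))
print(np.round(M,3).tolist())
E
```

```text
18.85 [ 0.53378103 -0.11679056  0.17832093] [-0.33908359 -0.59606312 -7.17241802] 0.04223755094996268 [-0.18853663  0.07428775 -0.52393203  0.48259884 -0.05154565 -3.07119712]
0 [  0.    0.  -15.6] cup [ -3.   1. -20.] lip [ 41. -12. -11.]
15 [  0.6  -7.  -28.8] cup [ -2.   3. -19.] lip [ 37. -19. -12.]
30 [  2.9 -13.8 -41.8] cup [  0.   6. -19.] lip [ 33. -26. -13.]
45 [  6.5 -19.7 -54.6] cup [  2.   8. -18.] lip [ 27. -31. -15.]
60 [ 11.4 -24.5 -67. ] cup [  5.   9. -17.] lip [ 20. -34. -18.]
75 [ 17.3 -27.7 -79.2] cup [  8.   9. -16.] lip [ 12. -36. -22.]
90 [ 23.9 -28.9 -91.5] cup [ 10.   9. -14.] lip [  5. -35. -26.]
105 [  30.8  -28.  -104.1] cup [ 13.   8. -13.] lip [ -2. -32. -30.]
120 [  37.9  -25.2 -117.7] cup [ 15.   6. -11.] lip [ -8. -27. -33.]
135 [  44.6  -20.6 -132.8] cup [ 17.   4. -10.] lip [-12. -21. -37.]
150 [  50.5  -14.8 -150.5] cup [17.  1. -9.] lip [-14. -13. -39.]
165 [  54.7   -8.2 -171.2] cup [18. -2. -9.] lip [-15.  -5. -41.]
180 [ 56.4  -1.2 165.6] cup [17. -5. -8.] lip [-14.   3. -41.]
[[0.85, -0.271, 0.452], [-0.234, -0.962, -0.139], [0.473, 0.012, -0.881]]
```

```bash
cat >> plan.py <<'E'
def aim(psi,back=.024,gz=.172):
    k=np.load("rel.npz"); M=k["M0"]@R.from_euler('z',psi,degrees=True).as_matrix()
    C,c,lip=cup(M,np.zeros(3)); a=np.radians(tilt(C)[2])
    g=np.r_[GL-back*np.array([np.cos(a),np.sin(a)])-lip[:2],gz]; return g
def psi_now(M):
    k=np.load("rel.npz"); return R.from_matrix(k["M0"].T@M).as_rotvec(degrees=True)[2]
def rows(psis,back=.024,gz=.172):
    o,M,g=st(); p0=psi_now(M); C,c,lip=cup(M,g)
    print("t",o["clock"],"psi",round(p0,1),"tilt",np.round(tilt(C),1),"lip-glass",np.round((lip-np.r_[GL,.09])*1000),"cup",np.round(c,3),"F",np.round(o["ft_force"],2),"q",np.round(o["joint_pos"],2))
    for p in psis: print(p,round(p-p0,1),np.round(M.T@(aim(p,back,gz)-g)*1000).tolist())
E
python3 -c "
from plan import *
rows([45,60,70,82,95,110,124,135,150])"
```

```text
t 18.85 psi 0.0 tilt [  0.    0.  -15.6] lip-glass [ 53. 275.  77.] cup [ 0.531 -0.116  0.159] F [-0.34 -0.6  -7.17] q [-0.19  0.07 -0.52  0.48 -0.05 -3.07]
45 45.0 [7.0, 241.0, 14.0]
60 60.0 [15.0, 232.0, 19.0]
70 70.0 [22.0, 228.0, 22.0]
82 82.0 [30.0, 224.0, 26.0]
95 95.0 [39.0, 223.0, 31.0]
110 110.0 [50.0, 224.0, 37.0]
124 124.0 [60.0, 229.0, 43.0]
135 135.0 [68.0, 234.0, 47.0]
150 150.0 [77.0, 245.0, 52.0]
```

Request:
step_arm:
  rows:
    - [[0,6,0],4]
    - [[1,24,1],9]
    - [[2,48,2],14]
    - [[2,74,3],19]
    - [[3,100,5],24]
    - [[4,126,7],29]
    - [[5,152,9],34]
    - [[5,178,10],38]
    - [[6,204,12],41]
    - [[7,226,13],43]
    - [[7,238,14],45]
    - [[7,241,14],45]

```text
clock: 20.35
eef_pos: [0.4556, -0.3449, 0.2182]
tool_rot: [0.837, -0.49, 0.236, -0.056]
ft_force: [0.3, 0.3, -6.8]
grip_width: 0.0424
grasp_force: 62.5
```

```bash
python3 -c "
from plan import *
rows([48,51,54,57,60,64,67,70])
im,d=bot.camera('side'); cv2.imwrite('pics/f.png',im[60:380,120:520,::-1])"
```

```text
t 20.35 psi 45.1 tilt [  6.7 -19.7 -54.6] lip-glass [-15.  19.  65.] cup [ 0.482 -0.345  0.153] F [ 0.33  0.28 -6.82] q [-0.73  0.2  -0.39  0.53  0.2  -2.77]
48 2.9 [0.0, -3.0, -0.0]
51 5.9 [0.0, -6.0, 1.0]
54 8.9 [0.0, -8.0, 2.0]
57 11.9 [0.0, -11.0, 2.0]
60 14.9 [0.0, -13.0, 3.0]
64 18.9 [1.0, -16.0, 5.0]
67 21.9 [1.0, -19.0, 6.0]
70 24.9 [2.0, -21.0, 7.0]
```

View pics/f.png

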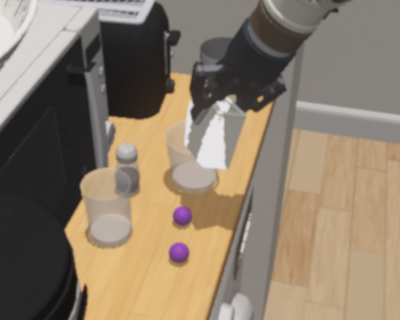

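The cup (210,135) hangs over the near rim of the wide glass (195,165). I'll start the slow tip.

Request:
step_arm:
  rows:
    - [[0,-3,0],3]
    - [[0,-6,1],6]
    - [[0,-8,2],9]
    - [[0,-11,2],12]
    - [[0,-13,3],15]
    - [[1,-16,5],19]
    - [[1,-19,6],22]
    - [[2,-21,7],25]
    - [[2,-21,7],25]

```text
clock: 21.52
eef_pos: [0.4772, -0.3357, 0.2208]
tool_rot: [0.713, -0.658, 0.219, -0.106]
ft_force: [0.4, 1.1, -7.3]
grip_width: 0.0425
grasp_force: 62.6
```

```bash
python3 -c "
from plan import *
rows([74,78,82,86,90,94])"
```

```text
t 21.525 psi 69.9 tilt [ 15.2 -26.8 -75. ] lip-glass [-5. 24. 63.] cup [ 0.508 -0.334  0.157] F [ 0.38  1.12 -7.31] q [-0.68  0.21 -0.37  0.53  0.18 -2.29]
74 4.1 [0.0, -1.0, 2.0]
78 8.1 [0.0, -4.0, 4.0]
82 12.1 [0.0, -7.0, 5.0]
86 16.1 [1.0, -10.0, 7.0]
90 20.1 [1.0, -13.0, 8.0]
94 24.1 [2.0, -16.0, 10.0]
```

Request:
step_arm:
  rows:
    - [[0,0,1],2]
    - [[0,-1,2],4]
    - [[0,-2,3],6]
    - [[0,-4,4],8]
    - [[0,-5,5],10]
    - [[0,-7,5],12]
    - [[0,-7,5],12]
    - [[0,-7,5],12]

```text
clock: 22.52
eef_pos: [0.4855, -0.3367, 0.2198]
tool_rot: [-0.639, 0.73, -0.207, 0.128]
ft_force: [0.3, -0.2, -6.9]
grip_width: 0.0424
grasp_force: 62.6
```

```bash
python3 -c "
from plan import *
rows([84,86,88,90,92,94,96,98])
F=[]
for i in range(4): bot.camera('side'); F.append(bot.get_obs()['ft_force'][2])
print(np.round(F,2))"
```

```text
t 22.525 psi 82.0 tilt [ 20.3 -28.5 -84.9] lip-glass [-2. 23. 59.] cup [ 0.519 -0.335  0.157] F [ 0.29 -0.22 -6.86] q [-0.67  0.23 -0.35  0.53  0.17 -2.07]
84 2.0 [-1.0, -2.0, 1.0]
86 4.0 [-1.0, -3.0, 2.0]
88 6.0 [-1.0, -4.0, 3.0]
90 8.0 [-1.0, -6.0, 3.0]
92 10.0 [-1.0, -7.0, 4.0]
94 12.0 [-1.0, -9.0, 5.0]
96 14.0 [-1.0, -10.0, 6.0]
98 16.0 [-1.0, -12.0, 6.0]
[-6.52 -6.96 -7.82 -6.57]
```

Request:
step_arm:
  rows:
    - [[-1,-2,1],2]
    - [[-1,-3,2],4]
    - [[-1,-4,3],6]
    - [[-1,-6,3],8]
    - [[-1,-6,3],8]
    - [[-1,-6,3],8]

```text
clock: 23.48
eef_pos: [0.4923, -0.3367, 0.2199]
tool_rot: [-0.586, 0.772, -0.198, 0.142]
ft_force: [0.1, -0.8, -6.8]
grip_width: 0.0422
grasp_force: 62.6
```

```bash
python3 -c "
from plan import *
F=[]
for i in range(6): bot.camera('side'); F.append(bot.get_obs()['ft_force'][2])
print(np.round(F,2),np.mean(F))
rows([92,94,96,98,100,102])
"
```

```text
[-6.85 -5.68 -5.59 -5.04 -5.41 -5.56] -5.6895978159548095
t 23.775 psi 90.0 tilt [ 23.8 -29.  -91.4] lip-glass [ 1. 24. 57.] cup [ 0.527 -0.335  0.159] F [-0.44  0.17 -5.56] q [-0.67  0.24 -0.34  0.53  0.17 -1.92]
92 2.0 [-0.0, -1.0, 1.0]
94 4.0 [-1.0, -2.0, 2.0]
96 6.0 [-1.0, -4.0, 3.0]
98 8.0 [-1.0, -5.0, 4.0]
100 10.0 [-0.0, -7.0, 4.0]
102 12.0 [-0.0, -8.0, 5.0]
```

```bash
cat > chk.py <<'E'
from plan import *
import sys
F=[]
for c in("side","top"):
    im,d=bot.camera(c); Q=cloud(c,d); cv2.imwrite(f"pics/{sys.argv[1]}{c}.png",cv2.resize(im[100:300,220:460,::-1],None,fx=2.5,fy=2.5,interpolation=cv2.INTER_CUBIC))
    F.append(bot.get_obs()['ft_force'][2])
    for r in bot.trace("ball3_center",c):
        m=r["pixels"]&(d>0); F.append(bot.get_obs()['ft_force'][2])
        print(c,round(r["score"],2),np.round(r["uv"]),m.sum(),np.round(np.median(Q[m],0),3),im[r["pixels"]].mean(0).round())
print(np.round(F,1))
E
python3 chk.py g; python3 -c "
from plan import *
rows([100,110,115,118])"
```

```text
side 0.87 [303. 275.] 295 [ 0.513 -0.291  0.022] [120.  69. 132.]
side 0.79 [298. 314.] 304 [ 0.498 -0.216  0.024] [135.  77. 150.]
top 0.47 [397. 236.] 184 [ 0.508 -0.419  0.034] [156. 161. 164.]
top 0.44 [299. 236.] 188 [ 0.498 -0.225  0.025] [127.  71. 150.]
top 0.36 [330. 232.] 37 [ 0.512 -0.291  0.025] [122.  73. 153.]
[-5.4 -4.9 -4.9 -4.3 -5.3 -5.3 -5.3]
t 23.975 psi 90.0 tilt [ 23.8 -28.9 -91.5] lip-glass [ 1. 24. 57.] cup [ 0.527 -0.335  0.158] F [ 0.16 -0.05 -5.28] q [-0.67  0.24 -0.34  0.53  0.17 -1.92]
100 10.0 [-0.0, -7.0, 4.0]
110 20.0 [1.0, -14.0, 8.0]
115 25.0 [2.0, -18.0, 10.0]
118 28.0 [3.0, -20.0, 11.0]
```

View pics/gside.png

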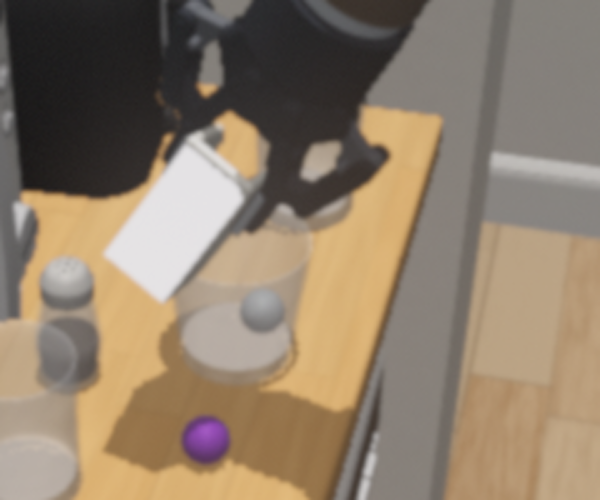

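One steel ball lies in the glass at (262,310), and the load fell by about 1.2 N. I'll go on towards the second.

Request:
step_arm:
  rows:
    - [[0,-2,1],3]
    - [[0,-4,2],6]
    - [[0,-6,4],9]
    - [[0,-8,5],12]
    - [[1,-11,6],15]
    - [[1,-13,7],18]
    - [[1,-14,8],20]
    - [[2,-16,9],22]
    - [[2,-17,10],24]
    - [[2,-17,10],24]
    - [[2,-17,10],24]

```text
clock: 25.35
eef_pos: [0.5107, -0.3439, 0.2191]
tool_rot: [-0.413, 0.877, -0.164, 0.18]
ft_force: [-0.4, 0.8, -5.3]
grip_width: 0.0425
grasp_force: 62.6
```

```bash
cat > f.py <<'E'
from plan import *
import sys
F=[]
for i in range(6): bot.camera('side'); F.append(bot.get_obs()['ft_force'][2])
print(np.round(F,2),np.mean(F))
rows([float(a) for a in sys.argv[1:]])
E
python3 f.py 116 118 120 122 124
```

```text
[-4.87 -5.72 -5.36 -6.15 -5.3  -5.25] -5.441105347753347
t 25.65 psi 114.0 tilt [  35.1  -26.5 -112.1] lip-glass [ 9. 22. 50.] cup [ 0.549 -0.344  0.16 ] F [ 0.27  0.46 -5.25] q [-0.65  0.27 -0.29  0.54  0.17 -1.5 ]
116.0 2.0 [-0.0, -2.0, 1.0]
118.0 4.0 [-0.0, -4.0, 1.0]
120.0 6.0 [-0.0, -5.0, 2.0]
122.0 8.0 [-0.0, -7.0, 3.0]
124.0 10.0 [-0.0, -8.0, 4.0]
```

Request:
step_arm:
  rows:
    - [[0,-2,1],2]
    - [[0,-4,1],4]
    - [[0,-5,2],6]
    - [[0,-7,3],8]
    - [[0,-7,3],8]
    - [[0,-7,3],8]
    - [[0,-7,3],8]

```text
clock: 26.52
eef_pos: [0.5167, -0.3486, 0.2195]
tool_rot: [-0.351, 0.904, -0.151, 0.191]
ft_force: [0.7, 0.1, -4.9]
grip_width: 0.0423
grasp_force: 62.7
```

```bash
python3 f.py 124 126 128 130 132
```

```text
[-5.11 -5.66 -4.45 -3.92 -4.09 -4.6 ] -4.638386371410058
t 26.825 psi 122.0 tilt [  38.8  -24.7 -119.5] lip-glass [12. 20. 49.] cup [ 0.557 -0.35   0.161] F [-0.28 -0.76 -4.6 ] q [-0.65  0.28 -0.27  0.55  0.17 -1.36]
124.0 2.0 [-0.0, -1.0, 1.0]
126.0 4.0 [-0.0, -3.0, 2.0]
128.0 6.0 [-0.0, -4.0, 2.0]
130.0 8.0 [0.0, -6.0, 3.0]
132.0 10.0 [0.0, -8.0, 4.0]
```

```bash
python3 chk.py i; python3 f.py 0
```

```text
side 0.79 [303. 274.] 328 [ 0.513 -0.292  0.022] [126.  73. 136.]
side 0.67 [304. 314.] 362 [ 0.498 -0.217  0.022] [135.  80. 140.]
top 0.72 [297. 238.] 176 [ 0.498 -0.225  0.024] [125.  68. 152.]
top 0.66 [399. 232.] 189 [ 0.515 -0.419  0.034] [154. 158. 161.]
top 0.46 [335. 231.] 114 [ 0.515 -0.295  0.025] [122.  68. 147.]
[-5.1 -4.4 -4.4 -4.4 -5.3 -5.3 -5.3]
[-4.52 -4.8  -4.12 -4.49 -4.39 -3.94] -4.3768592553183465
t 27.325 psi 122.0 tilt [  38.8  -24.7 -119.6] lip-glass [12. 20. 48.] cup [ 0.556 -0.35   0.161] F [ 0.15 -0.38 -3.94] q [-0.65  0.28 -0.27  0.55  0.17 -1.36]
0.0 -122.0 [77.0, 28.0, -34.0]
```

View pics/iside.png

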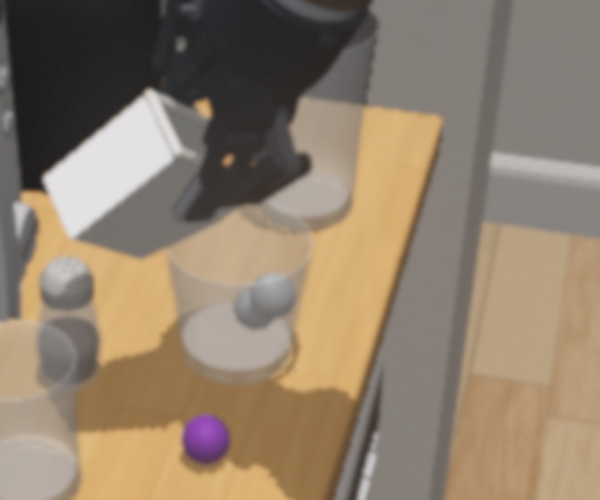

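Two steel balls are in the glass, (272,295) and (250,307), and the load is about 4.4 N, so one ball is left in the cup. I'll tip the cup back and return it.

```bash
python3 -c "
from plan import *
o,M,g=st()
for G in([.530,-.32,.19],[.5338,-.1175,.178]): print(np.round(M.T@(np.array(G)-g)*1000).tolist())"
```

```text
[-22.0, 25.0, -26.0]
[-162.0, 171.0, -42.0]
```

Request:
step_arm:
  rows:
    - [[-3,4,-12],-6]
    - [[-12,14,-24],-15]
    - [[-22,25,-28],-25]
    - [[-38,42,-30],-35]
    - [[-54,59,-32],-45]
    - [[-70,76,-34],-55]
    - [[-87,93,-36],-65]
    - [[-104,110,-37],-75]
    - [[-121,128,-38],-85]
    - [[-138,146,-40],-95]
    - [[-154,163,-42],-104]
    - [[-162,171,-42],-110]

```text
clock: 28.82
eef_pos: [0.5094, -0.1081, 0.226]
tool_rot: [0.942, -0.229, 0.244, 0.014]
ft_force: [-0.1, -0.0, -3.5]
grip_width: 0.0422
grasp_force: 62.8
```

```bash
python3 -c "
from plan import *
rows([0])
o,M,g=st()
for G in([.5338,-.1175,.12],[.5343,-.1186,.0625]): print(np.round(M.T@(np.array(G)-g)*1000).tolist())"
```

```text
t 28.825 psi 11.7 tilt [  0.3  -5.6 -25.9] lip-glass [ 51. 270.  77.] cup [ 0.532 -0.113  0.159] F [-0.13 -0.04 -3.54] q [-0.19  0.07 -0.52  0.48 -0.05 -2.86]
0 -11.7 [52.0, 275.0, 8.0]
[-26.0, 7.0, 52.0]
[-52.0, 12.0, 103.0]
```

Request:
step_arm:
  rows:
    - [[-6,2,12],-6]
    - [[-16,4,32],-11.7]
    - [[-26,7,52],-11.7]
    - [[-36,9,71],-11.7]
    - [[-44,10,87],-11.7]
    - [[-49,11,97],-11.7]
    - [[-52,12,103],-11.7]
    - [[-53,12,105],-11.7]
    - [[-53,12,105],-11.7]

```text
clock: 29.95
eef_pos: [0.5111, -0.1122, 0.1083]
tool_rot: [0.96, -0.134, 0.241, 0.039]
ft_force: [0.0, 0.1, -4.9]
grip_width: 0.0425
grasp_force: 62.7
```

```bash
python3 -c "
from plan import *
rows([0]); print(st()[2])"
```

```text
t 29.95 psi 0.3 tilt [ -0.1  -0.1 -15.9] lip-glass [ 55. 271. -40.] cup [ 0.533 -0.119  0.041] F [ 0.02  0.14 -4.91] q [-0.19  0.27 -0.68  0.12 -0.05 -3.07]
0 -0.3 [50.0, 278.0, -97.0]
[ 0.53553873 -0.11973048  0.06075438]
```

Request:
step_arm:
  rows:
    - [[-0.5,0,1],0]
    - [[-0.5,0,1],0]

```text
clock: 30.2
eef_pos: [0.5112, -0.1123, 0.1079]
tool_rot: [0.96, -0.134, 0.242, 0.039]
ft_force: [-5.0, 0.8, 4.3]
grip_width: 0.0426
grasp_force: 63.9
```

Request:
step_arm:
  rows:
    - [[0,0,0],0]
    - [[0,0,0],0]
    - [[0,0,0],0]
    - [[0,0,0],0]
    - [[0,0,0],0]
    - [[5,0,-20],0]
    - [[15,0,-50],0]
    - [[25,0,-90],0]
    - [[35,0,-140],0]
    - [[45,0,-190],0]
    - [[45,0,-190],0]
  claw: -1

```text
clock: 31.58
eef_pos: [0.4646, -0.0968, 0.3006]
tool_rot: [0.959, -0.134, 0.246, 0.039]
ft_force: [1.0, -0.3, -0.8]
grip_width: 0.0856
grasp_force: 0.0
```

```bash
python3 chk.py j
python3 - <<'E'
from plan import *
o,M,g=st(); print(o["clock"],g,o["ft_force"])
for c in("top","side"):
    im,d=bot.camera(c); Q=cloud(c,d)
    if c=="side": cv2.imwrite("pics/k.png",cv2.resize(im[150:430,140:460,::-1],None,fx=2,fy=2))
    Q=Q[d>0]
    m=(abs(Q[:,0]-.53)<.07)&(abs(Q[:,1]+.115)<.06)&(Q[:,2]>.07)&(Q[:,2]<.1)
    print(c,m.sum(),cv2.minAreaRect(Q[m][:,:2].astype(np.float32)*1000),np.percentile(Q[m][:,2],[5,95]))
E
```

```text
side 0.72 [304. 275.] 295 [ 0.513 -0.29   0.023] [127.  74. 138.]
side 0.52 [297. 312.] 357 [ 0.498 -0.217  0.022] [131.  78. 139.]
top 0.64 [399. 230.] 199 [ 0.519 -0.42   0.033] [156. 159. 161.]
top 0.61 [334. 231.] 179 [ 0.513 -0.299  0.024] [126.  70. 151.]
top 0.51 [298. 236.] 157 [ 0.498 -0.226  0.025] [121.  63. 157.]
[-0.2  0.7  0.7 -0.7 -0.3 -0.3 -0.3]
31.775 [ 0.48638759 -0.10389378  0.24587391] [-0.73625201 -0.68361928 -0.32081896]
top 423 ((532.0142822265625, -119.02510070800781), (44.72711181640625, 88.51986694335938), 73.96356201171875) [0.07151594 0.08365772]
side 1160 ((533.7147827148438, -117.8258056640625), (45.82707214355469, 91.4421157836914), 75.13451385498047) [0.07084676 0.08346399]
```

View pics/k.png

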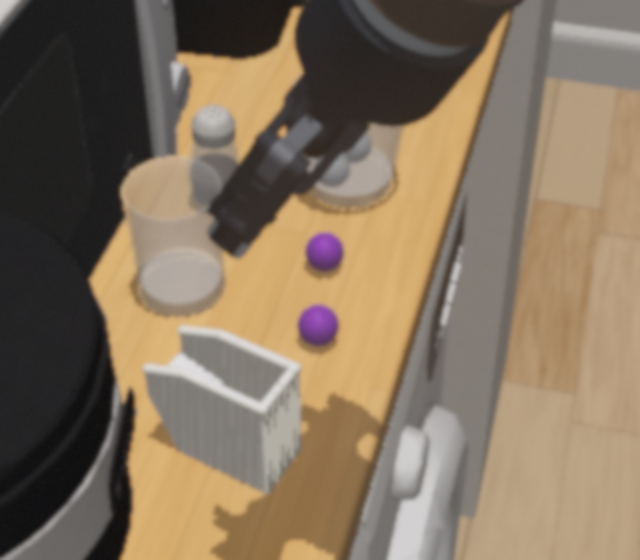

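The cup stands upright at (225,410), two balls sit in the wide glass near (345,160), and the gripper is clear. I'll check the cup's well from above.

Run:
```python
from plan import *
im,d=bot.camera("top"); cv2.imwrite("pics/l.png",cv2.resize(im[170:290,200:440,::-1],None,fx=3,fy=3,interpolation=cv2.INTER_CUBIC))
```

```text
(no output)
```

View pics/l.png

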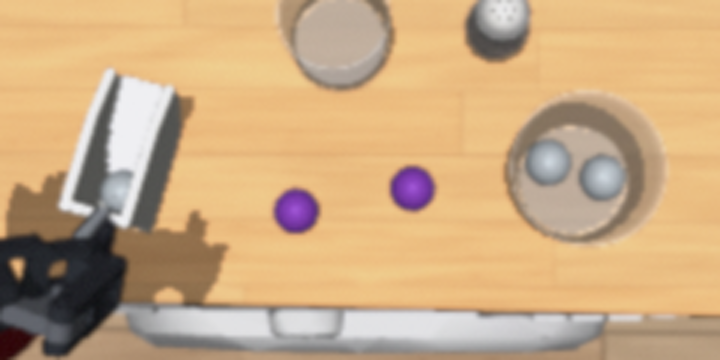

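The third ball is in the cup's well at (117,188), and two balls lie in the glass at (547,160) and (602,177). I'm handing the job in.

```bash
python3 -c "
from workcell import bot
print(bot.job_done())"
```

```text
the job is handed in; nothing more can be done
None
```

I poured exactly two balls into the wide glass and kept the third in the cup, which I released upright on the worktop; handed in at about 32 s, verdict not shown.

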